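Index the work turntable to the tall post and lock it

ROBOT

A 6-joint arm with a two-finger parallel gripper is mounted at the origin on the work surface. World frame = base frame: x ahead of the robot, y to its left, z up, the work surface at z = 0. Lengths are in m, angles in degrees, forces in N, time in s.
With the tool pointing down it reaches from about 0.4 to 0.925 m from the base axis. Payload 12.5 kg.
Tool frame: the origin (TCP) lies at the very end of the fingers, on their centre line; the grasp point (between the pads) lies 19 mm behind it (manip.grip_depth is the distance from the TCP to the grasp point, in m); y points along the fingers, x is the direction in which the jaws open and shut, and the axes are right-handed (so a half turn about y gives the same grasp; the last joint's range is limited). The gripper opens to 95 mm and grips with 3 to 60 N. Pads are 20 mm wide; open, the fingers measure 119 mm over their backs; the gripper's body (75 mm by 180 mm) begins 59 mm behind the grasp point.
Start: joints at [-70.451, 28.126, 89.318, -0, 62.55, -6.05], TCP at [0.27, -0.564, 0.215] pointing down, gripper open.
Joint ranges: [-177.58, 177.58], [-47.91, 125.51], [2.72, 160], [-65.01, 245.01], [3.68, 167.84], [-153.87, 153.87]. Speed limits (degrees/s): [127.2, 127.2, 159.86, 180, 180, 180].

INTERFACE

Orientations are given as [roll, pitch, yaw] about the fixed x, y, z axes, in that order (R = Rz(yaw) Ry(pitch) Rx(roll)).
In Python, from bench import manip, eyes, ticket gives the robot as it stands. The module is installed in compiled form; this text tells all that it offers.
- The arm moves only by the shell command python3 -m jog 'ROWS' [FORCE]. ROWS is text: rows parted by semicolons, each of 5 numbers parted by spaces: the shift along the tool's x, y, z in m, then the turn about the tool's y in rad, then the finger opening in m, from 0 to 0.0951. In form: tx ty tz spin gripper; .... A call has exactly 10 rows; each row is the pose to reach, as a shift and turn from the pose measured when the call began, along the tool's axes at that moment; what a row does not reach only later rows make up. A row lasts 1/12 s, in which the tool goes at most 41.7 mm and 7.16 degrees, less where a joint would pass 70% of its speed; a pose out of reach is approached as far as the arm can. A call with a gripper value outside its range is refused whole. The fingers move at their own pace and stop on an object; FORCE is the grip in N (left out, the last holds). Time passes only in rows, so rows that repeat a pose let the fingers close, or fill a call up. It gives the time, the measured TCP pose, the force and the opening at its end, in the units of the state.
- manip.observe(): the state, without advancing time (a new reading comes with each control period).
- eyes.capture(name): name is "scene" or "top" or "wrist"; returns a dict with "color" (420x560x3 uint8, red, green, blue), "range_z" (420x560 float32, m along the optical axis (not along the pixel's ray), 0 where there is no reading), "K" (3x3 intrinsics, pixels), "rvec" (rotation vector, rad) and "tvec" (3), from world to camera coordinates, as OpenCV has them. Camera axes: x right, y down, z forward; pixel columns grow to the right and rows downward; lengths in m; the calibration is good to about 2 mm. A picture is of the moment at which its call begins.
- ticket.sign_off(): hands the job in, once; it reports no verdict.
The state is a dict: "time_s": time; "joint_positions": joint angles; "qd": joint speeds; "effort": joint torques, N m; "position": TCP position; "tool_rot": TCP orientation; "contact_force": force on the tool from outside, world axes, zero at the start; "moment": the same for the moment, N m; "finger_gap": opening from 0.0 (shut) to 1.0 (fully open).
Only numpy, scipy, OpenCV 4.12 (cv2) and the standard library are available. Lean on these libraries where they do the work, as an engineer would, in place of code of your own. Each camera call takes 0.05 s, during which the arm holds its last target. There are 200 camera calls.

TASK

With a fingertip, push the long pointed arm of the small work turntable round until it points at the tall plain post (not the short capped one); then push the clamp lever on its grey block, from where it stands, round until it rests against its stop pin. Push only: pick nothing up, keep the casing seated in the turntable and the loose things where they are, and leave the arm pointing at the tall post at the end.

Things in the scene. Friction and masses are not known exactly. Their poses are not given: they have to be found in the camera images.
- plate: Fixed dark anodised jig plate with small holes, 340 x 425 mm, 12 mm thick, lying on the bench and carrying the turntable, posts and clamp block; origin on its underside, on the turntable's axis; x axis away from the robot within 0.35 rad. The posts stand beyond the axis (+x), the clamp block on the right (-y).
- hub (a point): On the turntable's upright axis, at mid-height of its arms, 45 mm above the bench. The round steel disc has a radius of 60 mm, its top 38 mm above the bench. Two short arms with 18 mm steel balls at radius 76 mm stand 120 degrees either side of the long arm.
- pointer_tip (a point): Point of the turntable's long arm, 112 mm from the axis, 45 mm above the bench; x axis outward along the arm, z up. The arm is a steel bar 12 mm wide, 14 mm high (38 to 52 mm above the bench), from the disc's edge to a cone-shaped point, 24 mm thick at radius 87 mm, sharp at 112 mm. Push its clear side between radius 62 and 87 mm; 26 mm are free below it over the plate.
- turntable (a joint): Angle of the turntable (rad), counter-clockwise from above; at 0 the long arm points along the plate's x axis, and it starts within 0.3 of that. It turns 2.5 rad either way with friction of 0.15 N m (about 2 N at the bar) and slight damping, and stays where it is left. The clamp lever does not block it: it can still be pushed off the mark.
- tall_post: The post to point at: fixed, plain steel, 14 mm thick, 70 mm tall, on a 26 mm wide foot; origin at the foot's centre on the plate. It stands 132 to 172 mm from the turntable's axis, 0.85 to 1.2 rad to the left or right of the plate's x axis (the short post on the other side), clear of the turning arm.
- short_post: The other post: fixed, steel, only 28 mm tall, with a flat round cap 28 mm wide; origin at the centre of its foot on the plate. Not to be pointed at.
- clamp_lever (a joint): Angle of the clamp lever (rad) about its upright axis; starts at 0 to 0.25 (sticking out roughly to the right, -y, away from the turntable) and grows clockwise from above; at 1.4 it rests against its steel stop pin and points roughly towards the robot. Friction 0.1 N m (about 2 N); it stays where it is left.
- lever_pivot (a point): On the clamp lever's axis at mid-height of the bar, 46 mm above the bench. The grey block below is 68 x 50 mm, its top 34 mm above the bench, 25 mm from the axis on three sides and 43 mm on the side where the lever ends, which carries the stop pin (8 mm thick, top 52 mm above the bench, 32 mm from the axis).
- lever_knob (a point): Centre of the steel ball (22 mm) on the end of the clamp lever, 85 mm from the axis, 46 mm above the bench. The lever is a round steel bar 12 mm thick; push its clear part between 45 and 70 mm from the axis, on the side that turns it clockwise.
- casing: Loose sand-coloured metal casing, a stepped round part 74 mm wide and 36 mm tall (top 74 mm above the bench), sitting between three small jaws in the middle of the turntable; origin at the centre of its underside. Must stay seated.
- bearing: Loose bearing ring, 40 mm wide, 12 mm high, on the plate on the robot's side of the turntable; origin at the centre of its underside. Leave it.
- jar: Loose small jar, 38 mm wide, 45 mm tall, on the plate's near left part; origin at the centre of its underside. Leave it.
- screwdriver: Loose screwdriver with an orange handle, 150 mm long, lying on the plate along its far edge; origin near its middle. Leave it.
- oil_bottle: Loose bottle, 56 mm wide, 140 mm tall, on the bench left of the plate; origin at the centre of its underside. Leave it.
- solder_spool: Loose metal spool, 56 mm wide, 40 mm tall, on the bench left of the plate; origin at the centre of its underside. Leave it.
- hammer: Loose hammer, 220 mm long, lying on the bench right of the plate; origin near its middle. Leave it.
- parts_tray: Loose open grey tray, 120 x 90 x 25 mm, on the bench right of the plate; origin at the centre of its underside. Leave it.

How it is judged:
By the outcome, as a careful person would: the job done as asked, in the order asked, and still so for the second after the job is handed in, with the robot touching nothing.
It also fails if it takes over 58 s, if anything falls off the work surface, if the arm or the gripper's body presses on something with over 40 N, if the wrist force passes 120 N, or if a joint passes its speed limit or range.

## Working session

There is one attempt and no reset: what is moved stays moved. The work goes in short steps, Python scripts to look and compute and a shell command to move; the robot and the scene stay as the last step left them, time stands still between calls to the robot, and variables do not carry over. Pictures are saved under pics/ and viewed, about 8 in all and at most 12, crops included, and the job is handed in when it is done.

```bash
mkdir -p pics
cat > h.py <<'E'
import numpy as np, cv2
from bench import manip, eyes, ticket
def cap(n):
    c=eyes.capture(n); c['R']=cv2.Rodrigues(np.array(c['rvec'],float))[0]; c['t']=np.array(c['tvec'],float).ravel(); return c
def ray(c,u,v,z):
    d=c['R'].T@np.linalg.inv(c['K'])@np.array([u,v,1.]); o=-c['R'].T@c['t']
    return o+d*(z-o[2])/d[2]
def cloud(c):
    v,u=np.mgrid[:420,:560]; z=c['range_z']; p=np.stack([u*z,v*z,z],-1)@np.linalg.inv(c['K']).T
    return (p-c['t'])@c['R']
def proj(c,P):
    q=c['K']@(c['R']@np.array(P,float)+c['t']); return q[:2]/q[2]
def save(n,im): cv2.imwrite(f'pics/{n}.png',cv2.cvtColor(im,cv2.COLOR_RGB2BGR))
E
python3 - <<'E'
from h import *
print(manip.observe())
c=cap('top'); print(c['K'],-c['R'].T@c['t'],c['R'])
save('top1',cv2.resize(c['color'],(800,600),interpolation=cv2.INTER_CUBIC))
s=cap('scene'); save('scene1',s['color'])
np.savez('c1',color=c['color'],range_z=c['range_z'],K=c['K'],R=c['R'],t=c['t'])
E
```

```text
{'time_s': 0.0, 'joint_positions': array([-7.04488809e+01,  2.81650181e+01,  8.93507255e+01,  3.04677627e-04,
        6.25493968e+01, -6.05204633e+00]), 'qd': array([-0.0357037 , -0.00879884, -0.01518175, -0.04605951, -0.07342491,
        0.06217208]), 'effort': array([-1.29781853e-03, -6.12647295e+01, -2.58179283e+01,  6.92218076e-02,
        4.82697668e-02, -1.38591836e-04]), 'position': array([ 0.27000667, -0.5633915 ,  0.2140487 ]), 'tool_rot': array([-8.99928634e+01,  6.47489148e-02, -6.43969712e+01]), 'contact_force': array([-0.20829755,  0.30641522,  0.14814387]), 'moment': array([ 0.0401786 , -0.04809894, -0.01544251]), 'finger_gap': 0.9986160756863522}
[[463.75080755   0.         278.15174061]
 [  0.         463.75080755 204.72306703]
 [  0.           0.           1.        ]] [ 0.42546568 -0.01803506  1.43882744] [[ 0.00491206 -0.99993732 -0.01006104]
 [-0.99451857 -0.0038341  -0.10448976]
 [ 0.10444464  0.01051915 -0.99447507]]
```

View pics/top1.png

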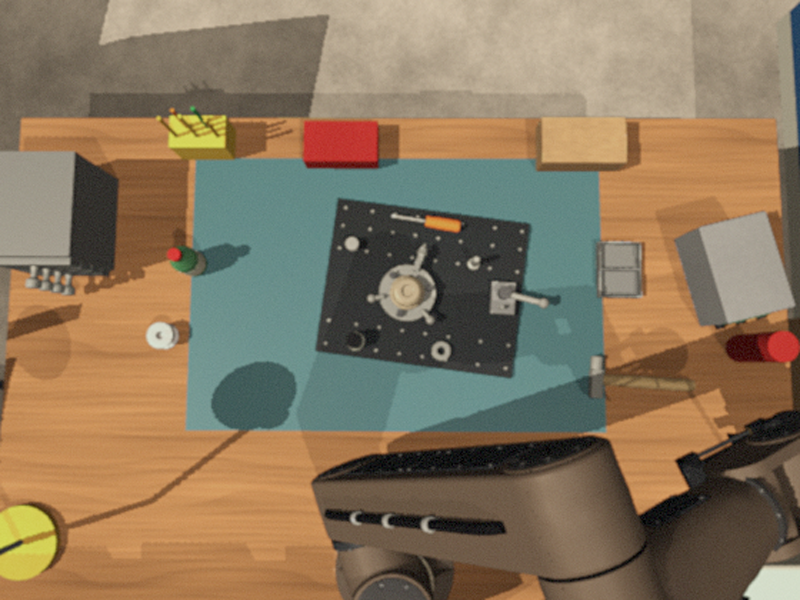

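View pics/scene1.png

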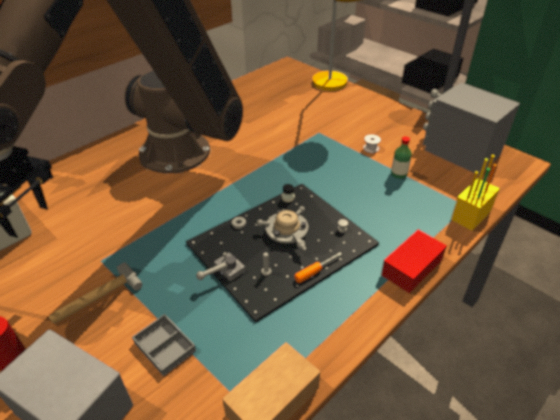

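Top view: casing at (405,291), long arm pointing to (422,247), tall plain post at (475,262) on the right, and the short capped post at (352,242) on the left. The clamp block is at (503,297), with its lever running to the knob at (543,301). The scene view agrees.

Run:
```python
from h import *
c=dict(np.load('c1.npz')); P=cloud(c); s=560/800
for n,u,v,z in [('casing',405,290,.074),('tip',424,245,.045),('tall',475,262,.0),('short',352,242,.04),('block',503,297,.046),('knob',543,301,.046),('jar',356,341,.057),('bearing',441,351,.024),
 ('c1',338,199,.012),('c2',530,224,.012),('c3',513,377,.012),('c4',317,350,.012)]:
    p=ray(c,u*s,v*s,z); print(n,p.round(3), 'cloud',P[int(v*s),int(u*s)].round(3))
R=(P[...,0]>.4)&(P[...,0]<.85)&(P[...,1]>-.3)&(P[...,1]<.2)
# zoomed crop with height
x0,x1,y0,y1=220,400,130,270
im=cv2.resize(c['color'][y0:y1,x0:x1],None,fx=4.4,fy=4.2,interpolation=cv2.INTER_CUBIC)
save('crop1',im)
def cl(lo,hi,cx,cy,r):
    m=(P[...,2]>lo)&(P[...,2]<hi)&(np.hypot(P[...,0]-cx,P[...,1]-cy)<r); return P[m]
t=ray(c,475*s,262*s,.05); q=cl(.055,.1,t[0],t[1],.04); print('tall',len(q),q.mean(0),q.max(0)) if len(q) else print('no')
k=ray(c,405*s,290*s,.074); q=cl(.062,.09,k[0],k[1],.05); print('casing',len(q),q.mean(0),q.min(0),q.max(0))
q=cl(.032,.06,k[0],k[1],.125); d=q-k; r=np.hypot(d[:,0],d[:,1]); a=np.arctan2(d[:,1],d[:,0])
for i in np.where(r>.065)[0]: print(round(r[i],3),round(a[i],2),q[i].round(3)) if abs(a[i])<.9 else 0
```

```text
casing [ 0.574 -0.019  0.074] cloud [ 0.575 -0.018  0.069]
tip [ 0.674 -0.06   0.045] cloud [ 0.675 -0.057  0.048]
tall [ 0.644 -0.173  0.   ] cloud [ 0.636 -0.164  0.064]
short [0.681 0.094 0.04 ] cloud [0.683 0.096 0.036]
block [ 0.563 -0.226  0.046] cloud [ 0.565 -0.224  0.058]
knob [ 0.555 -0.31   0.046] cloud [ 0.556 -0.309  0.052]
jar [0.469 0.082 0.057] cloud [0.471 0.083 0.053]
bearing [ 0.449 -0.096  0.024] cloud [ 0.452 -0.095  0.009]
c1 [0.782 0.129 0.012] cloud [ 0.786  0.132 -0.001]
c2 [ 0.727 -0.292  0.012] cloud [ 0.732 -0.294  0.001]
c3 [ 0.395 -0.251  0.012] cloud [ 0.397 -0.252  0.001]
c4 [0.45  0.169 0.012] cloud [0.453 0.173 0.008]
tall 22 [ 0.63869654 -0.16697192  0.07470998] [ 0.64566219 -0.16109293  0.08679861]
casing 334 [ 0.57356126 -0.02401573  0.07140542] [ 0.54440899 -0.05371061  0.06225109] [0.60476656 0.00594299 0.08099058]
0.113 -0.37 [ 0.68  -0.06   0.038]
0.113 -0.4 [ 0.679 -0.063  0.043]
0.108 -0.36 [ 0.675 -0.057  0.048]
0.109 -0.38 [ 0.675 -0.06   0.049]
0.11 -0.41 [ 0.675 -0.063  0.049]
0.104 -0.34 [ 0.672 -0.054  0.045]
0.104 -0.37 [ 0.671 -0.057
[... 1430 characters left out ...]
048]
0.077 -0.38 [ 0.646 -0.048  0.055]
0.08 -0.41 [ 0.647 -0.051  0.046]
0.08 -0.45 [ 0.646 -0.054  0.054]
0.083 -0.47 [ 0.648 -0.057  0.041]
0.074 -0.35 [ 0.643 -0.045  0.052]
0.075 -0.39 [ 0.643 -0.048  0.054]
0.076 -0.43 [ 0.644 -0.051  0.05 ]
0.079 -0.46 [ 0.645 -0.054  0.043]
0.071 -0.32 [ 0.641 -0.042  0.049]
0.071 -0.37 [ 0.64  -0.045  0.052]
0.072 -0.41 [ 0.64  -0.048  0.056]
0.074 -0.44 [ 0.641 -0.051  0.046]
0.076 -0.48 [ 0.641 -0.054  0.047]
0.067 -0.34 [ 0.637 -0.042  0.051]
0.067 -0.39 [ 0.636 -0.045  0.06 ]
0.07 -0.42 [ 0.638 -0.048  0.047]
0.071 -0.46 [ 0.638 -0.051  0.049]
0.066 -0.4 [ 0.634 -0.045  0.051]
0.067 -0.44 [ 0.635 -0.048  0.049]
0.068 -0.48 [ 0.634 -0.051  0.051]
```

View pics/crop1.png

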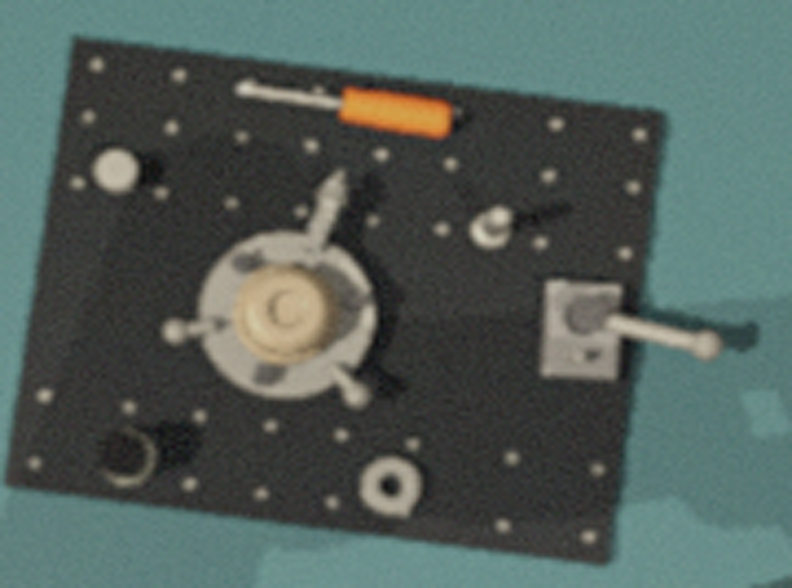

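The tall post is on the right, so the arm must turn clockwise by roughly 0.78 rad. I'll move above the scene for a close look with the wrist camera.

```bash
python3 -m jog '-0.015 -0.005 0.027 -0.04 0; -0.033 -0.010 0.060 -0.09 0; -0.051 -0.016 0.092 -0.14 0; -0.069 -0.021 0.125 -0.19 0; -0.087 -0.027 0.157 -0.24 0; -0.105 -0.032 0.190 -0.29 0; -0.123 -0.038 0.222 -0.33 0; -0.141 -0.043 0.255 -0.38 0; -0.159 -0.049 0.287 -0.43 0; -0.174 -0.053 0.314 -0.47 0' 20
python3 -c "
from h import *
o=manip.observe();p=o['position'];y=np.radians(o['tool_rot'][2]);d=np.array([.60,-.10,.30])-p
print(o['tool_rot'],d@[np.cos(y),np.sin(y),0],-d[2],d@[-np.sin(y),np.cos(y),0],y-np.radians(-21))"
```

```text
time_s: 0.93
position: [0.479, -0.2688, 0.2677]
tool_rot: [-90.0, 0.0, -37.3]
contact_force: [0.4, 0.0, 0.1]
finger_gap: 0.356
[-8.99597463e+01  4.66112169e-02 -3.72902405e+01] -0.0059754887271961194 -0.03228792506198097 0.20758485930212636 -0.28431833260017064
```

```bash
python3 -m jog '-0.001 -0.004 0.030 -0.04 0; -0.002 -0.009 0.060 -0.08 0; -0.003 -0.014 0.090 -0.12 0; -0.004 -0.019 0.120 -0.16 0; -0.005 -0.024 0.150 -0.20 0; -0.006 -0.028 0.175 -0.24 0; -0.006 -0.032 0.195 -0.27 0; -0.006 -0.032 0.208 -0.284 0; -0.006 -0.032 0.208 -0.284 0; -0.006 -0.032 0.208 -0.284 0'
python3 - <<'E'
from h import *
c=cap('wrist'); save('w1',c['color']); print(-c['R'].T@c['t'],c['R'][2])
np.savez('cw',color=c['color'],range_z=c['range_z'],K=c['K'],R=c['R'],t=c['t'])
for n,P in [('hub',(.573,-.022,.038)),('tall',(.64,-.168,.012)),('knob',(.555,-.31,.046))]: print(n,proj(c,P))
E
```

```text
time_s: 1.77
position: [0.6, -0.0997, 0.2992]
tool_rot: [-90.0, 0.1, -21.0]
contact_force: [-0.3, -0.7, -1.1]
finger_gap: 0.007
[ 0.62929574 -0.02267245  0.46880682] [-0.10453343 -0.26894281 -0.95746672]
hub [239.87559926 124.53865956]
tall [318.75919536 198.35951104]
knob [299.82571176 302.41790912]
```

View pics/w1.png

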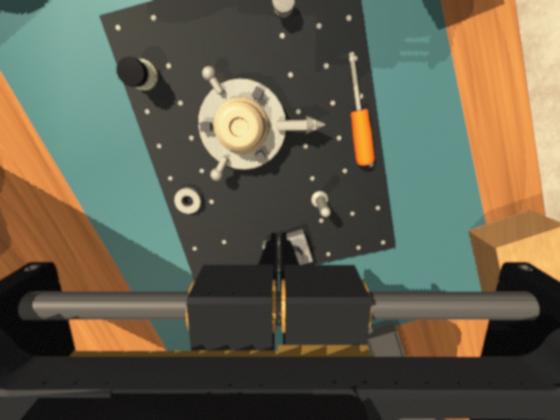

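Wrist view: disc centre at about (241,125), tip (324,125), balls (209,73) and (217,174), tall post foot (319,198), bearing (188,200).

Run:
```python
from h import *
from scipy.optimize import least_squares
c=dict(np.load('cw.npz')); 
tip=ray(c,325,125,.045); b1=ray(c,209,73,.045); b2=ray(c,217,174,.045)
def f(p):
    h=p[:2];a=p[2]; e=[]
    for q,r,o in [(tip,.112,0),(b1,.076,2*np.pi/3),(b2,.076,-2*np.pi/3)]: e+=list(h+r*np.array([np.cos(a+o),np.sin(a+o)])-q[:2])
    return e
s=least_squares(f,[.573,-.022,-.37]); print('hub,ang',s.x,'res',np.round(s.fun,4))
g=cv2.cvtColor(c['color'],cv2.COLOR_RGB2GRAY)
# post: foot blob and top
m=(g>110).astype('uint8'); 
n,l,st,ce=cv2.connectedComponentsWithStats(m)
i=l[196,318] or l[200,316]; print('post blob',st[i],ce[i])
P=cloud(c)
def cl(lo,hi,cx,cy,r):
    k=(P[...,2]>lo)&(P[...,2]<hi)&(np.hypot(P[...,0]-cx,P[...,1]-cy)<r); return P[k]
q=cl(.05,.1,.64,-.168,.03); print(len(q),q.mean(0),q.max(0))
q=cl(.07,.09,.64,-.168,.03); print(len(q),q.mean(0))
for uv in [(319,198),(320,197)]: print(ray(c,*uv,.014), ray(c,325,211,.082))
h=s.x[:2]; t=q.mean(0)[:2]-h; print('post r,ang',np.hypot(*t),np.arctan2(t[1],t[0]))
q=cl(.062,.08,h[0],h[1],.05); print('casing',q.mean(0))
save('w1post',cv2.resize(c['color'][95:245,180:360],None,fx=4,fy=4,interpolation=cv2.INTER_CUBIC))
```

```text
hub,ang [ 0.57536348 -0.02413413 -0.35568642] res [ 0.0002  0.0005  0.0005 -0.0003 -0.0006 -0.0001]
post blob [311 191  19  26 313] [320.4313099  202.18530351]
136 [ 0.64057485 -0.16453745  0.07259608] [ 0.64732447 -0.16044263  0.08302491]
94 [ 0.64073211 -0.16555279  0.07833019]
[ 0.64048639 -0.16695094  0.014     ] [ 0.64043373 -0.16524735  0.082     ]
[ 0.64244223 -0.16598693  0.014     ] [ 0.64043373 -0.16524735  0.082     ]
post r,ang 0.1557956802353739 -1.1378146392288497
casing [ 0.57620157 -0.02293067  0.07124813]
```

View pics/w1post.png

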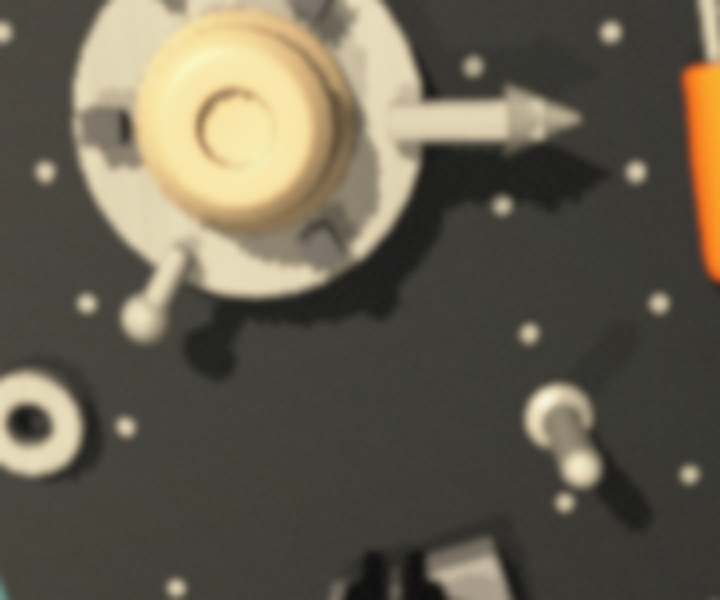

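```bash
python3 -m jog '0.005 0.015 0.020 0 0; 0.012 0.035 0.050 0 0; 0.018 0.055 0.080 -0.01 0; 0.0226 0.080 0.0976 -0.01 0; 0.0226 0.110 0.0976 -0.01 0; 0.0226 0.140 0.0976 -0.01 0; 0.0226 0.170 0.0976 -0.01 0; 0.0226 0.200 0.0976 -0.01 0; 0.0226 0.215 0.0976 -0.01 0; 0.0226 0.215 0.0976 -0.01 0'
python3 - <<'E'
from h import *
o=manip.observe();print(o['position'],o['tool_rot'],o['contact_force'])
c=cap('wrist'); save('w2',c['color'])
E
```

```text
time_s: 2.65
position: [0.6535, -0.0182, 0.0807]
tool_rot: [-90.1, 0.4, -20.6]
contact_force: [-0.9, -0.2, -0.2]
finger_gap: 0.002
[ 0.65347201 -0.01819027  0.08065041] [-90.05760068   0.43109037 -20.60485336] [-0.92701958 -0.19751344 -0.18680257]
```

View pics/w2.png

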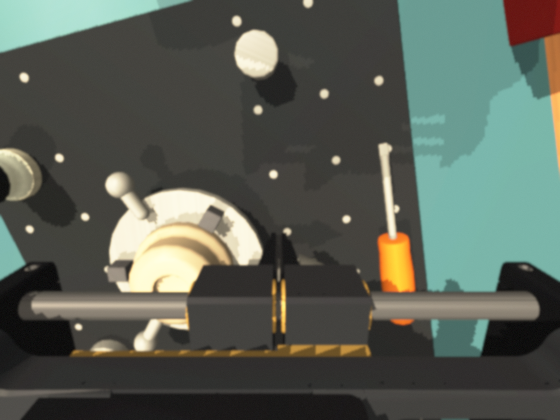

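The finger stands just left of the bar, with disc and balls clear. Next I'll lower it and touch the bar gently.

```bash
python3 -m jog '0.001 0.008 0 0 0; 0.002 0.016 0 0 0; 0.002 0.024 0 0 0; 0.002 0.032 0 0 0; 0.002 0.037 0 0 0; 0.002 0.038 0 0 0; 0.002 0.038 -0.004 0 0; 0.002 0.038 -0.008 0 0; 0.002 0.038 -0.012 0 0; 0.002 0.038 -0.013 0 0'
python3 - <<'E'
from h import *
o=manip.observe();p=o['position'][:2];yaw=np.radians(o['tool_rot'][2]);h=np.array([.5754,-.0241])
ex=np.array([np.cos(yaw),np.sin(yaw)]);ez=np.array([-ex[1],ex[0]])
print('r,d',(p-h)@ex,(p-h)@ez,yaw,o['position'][2])
for th in np.linspace(-.356,-1.138,11):
    u=np.array([np.cos(th),np.sin(th)]);n=np.array([-u[1],u[0]])
    q=h+.074*u+.016*n-p; print(round(th,3),'tx %.4f tz %.4f spin %.3f'%(q@ex,q@ez,yaw-th))
E
```

```text
time_s: 3.53
position: [0.6516, -0.0318, 0.0453]
tool_rot: [-90.0, 0.2, -20.6]
contact_force: [-0.0, -0.6, -0.5]
finger_gap: 0.003
r,d 0.07404091535389334 0.019675919165467695 -0.3598866356100992 0.04534683438972927
-0.356 tx -0.0001 tz -0.0034 spin -0.004
-0.434 tx 0.0009 tz -0.0092 spin 0.074
-0.512 tx 0.0015 tz -0.0151 spin 0.153
-0.591 tx 0.0017 tz -0.0210 spin 0.231
-0.669 tx 0.0013 tz -0.0269 spin 0.309
-0.747 tx 0.0005 tz -0.0328 spin 0.387
-0.825 tx -0.0007 tz -0.0386 spin 0.465
-0.903 tx -0.0024 tz -0.0443 spin 0.544
-0.982 tx -0.0046 tz -0.0498 spin 0.622
-1.06 tx -0.0071 tz -0.0551 spin 0.700
-1.138 tx -0.0101 tz -0.0602 spin 0.778
```

```bash
python3 -m jog '0.000 0.003 -0.003 0 0; 0.001 0.003 -0.006 0.04 0; 0.001 0.003 -0.009 0.074 0; 0.0015 0.003 -0.012 0.115 0; 0.0015 0.003 -0.015 0.153 0; 0.0017 0.003 -0.018 0.19 0; 0.0017 0.003 -0.021 0.231 0; 0.0015 0.003 -0.024 0.27 0; 0.0013 0.003 -0.027 0.309 0; 0.0013 0.003 -0.027 0.309 0'
python3 - <<'E'
from h import *
o=manip.observe();p=o['position'][:2];yaw=np.radians(o['tool_rot'][2]);h=np.array([.5754,-.0241])
ex=np.array([np.cos(yaw),np.sin(yaw)]);ez=np.array([-ex[1],ex[0]])
print('r,d',(p-h)@ex,(p-h)@ez,yaw,o['position'][2],o['contact_force'])
c=cap('top'); save('t2',cv2.resize(c['color'][150:240,240:360],None,fx=5,fy=5,interpolation=cv2.INTER_CUBIC))
for th in np.linspace(yaw,-1.138,9):
    u=np.array([np.cos(th),np.sin(th)]);n=np.array([-u[1],u[0]])
    q=h+.074*u+.016*n-p; print(round(th,3),'tx %.4f tz %.4f spin %.3f'%(q@ex,q@ez,yaw-th))
E
```

```text
time_s: 4.37
position: [0.6435, -0.058, 0.0424]
tool_rot: [-90.1, 0.2, -38.4]
contact_force: [1.5, 0.5, 0.0]
finger_gap: 0.003
r,d 0.07442777384254398 0.015778966020690816 -0.6710782757912571 0.04241630498839567 [1.51782516 0.46213407 0.01720604]
-0.671 tx -0.0004 tz 0.0002 spin 0.000
-0.729 tx 0.0004 tz -0.0041 spin 0.058
-0.788 tx 0.0009 tz -0.0085 spin 0.117
-0.846 tx 0.0012 tz -0.0129 spin 0.175
-0.905 tx 0.0013 tz -0.0173 spin 0.233
-0.963 tx 0.0010 tz -0.0217 spin 0.292
-1.021 tx 0.0006 tz -0.0261 spin 0.350
-1.08 tx -0.0002 tz -0.0305 spin 0.409
-1.138 tx -0.0011 tz -0.0348 spin 0.467
```

Contact force is about 1.6 N, as expected for pushing the bar. I'll continue and stop a little short.

```bash
python3 -m jog '0.0002 0 -0.002 0.03 0; 0.0004 0 -0.005 0.07 0; 0.0008 0 -0.0085 0.117 0; 0.001 0 -0.012 0.16 0; 0.0012 0 -0.0155 0.21 0; 0.0012 0 -0.019 0.255 0; 0.001 0 -0.0225 0.30 0; 0.0006 0 -0.026 0.35 0; 0.0002 0 -0.0285 0.38 0; 0.0002 0 -0.0285 0.38 0'
cat > m.py <<'E'
from h import *
o=manip.observe();p=o['position'][:2];yaw=np.radians(o['tool_rot'][2]);h=np.array([.5754,-.0241])
ex=np.array([np.cos(yaw),np.sin(yaw)]);ez=np.array([-ex[1],ex[0]])
print('r,d',(p-h)@ex,(p-h)@ez,yaw,o['position'],o['contact_force'])
E
python3 - <<'E'
from m import *
c=cap('wrist'); save('w3',c['color'])
for n,P in [('tip',(*(h+.112*np.array([np.cos(yaw),np.sin(yaw)])),.045)),('post',(.641,-.166,.014)),('hub',(*h,.045))]: print(n,proj(c,P))
E
```

```text
time_s: 5.25
position: [0.6258, -0.0806, 0.0425]
tool_rot: [-90.1, 0.1, -60.1]
contact_force: [0.4, -1.2, 0.0]
finger_gap: 0.003
r,d 0.07411501393681695 0.015540847292842188 -1.0488638279606057 [ 0.6258222  -0.08059916  0.04249523] [ 0.3751723  -1.20404274  0.0194139 ]
tip [341.35041835 275.68266187]
post [392.43067201 270.38575801]
hub [158.73678323 275.63985358]
```

View pics/w3.png

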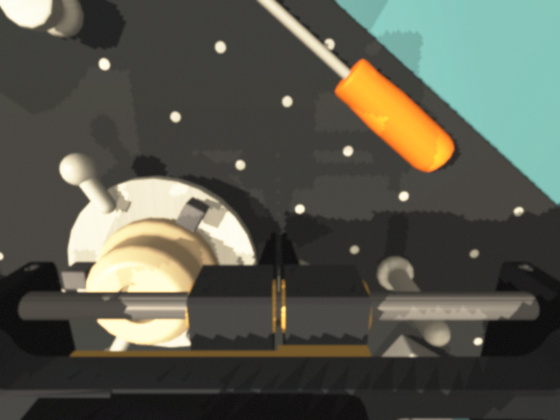

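The post foot (396,273) matches my estimate to a few pixels; the tip is hidden behind the gripper. I'll do the last bit, then back off and look.

```bash
python3 -m jog '0 0 -0.0015 0.02 0; 0 0 -0.003 0.04 0; 0 0 -0.0045 0.06 0; 0 0 -0.006 0.08 0; -0.0002 0 -0.0065 0.089 0; -0.0002 0 -0.0065 0.089 0; -0.0002 0 -0.0065 0.089 0; -0.0002 0 -0.0065 0.089 0; -0.0002 0 -0.0065 0.089 0; -0.0002 0 -0.0065 0.089 0'
python3 m.py
python3 -m jog '0 0 0.005 0 0; 0 0 0.012 0 0; 0 -0.01 0.020 0 0; 0 -0.04 0.030 0 0; 0 -0.075 0.045 0 0; 0 -0.110 0.065 0 0; 0 -0.145 0.085 0 0; 0 -0.180 0.10 0 0; 0 -0.20 0.105 0 0; 0 -0.20 0.105 0 0'
python3 - <<'E'
from m import *
for n in ('top','wrist'):
    c=cap(n); np.savez('e_'+n,**{k:c[k] for k in('color','range_z','K','R','t')})
    for n2,P in [('tip',(*(h+.112*np.array([np.cos(-1.138),np.sin(-1.138)])),.045)),('post',(.641,-.166,.014)),('hub',(*h,.045))]: print(n,n2,proj(c,P))
    if n=='top': a=cv2.resize(c['color'][130:270,220:400],(514,400),interpolation=cv2.INTER_CUBIC)
    else: b=c['color']
save('w4',b); save('t4',a)
E
```

```text
time_s: 6.13
position: [0.6198, -0.0834, 0.0424]
tool_rot: [-90.2, 0.2, -65.1]
contact_force: [0.8, 0.1, 1.0]
finger_gap: 0.003
r,d 0.07245546223787905 0.015295038360744681 -1.1359600388888864 [ 0.61979439 -0.08336947  0.04243805] [0.81844354 0.1026258  1.02459733]
time_s: 6.97
position: [0.7184, -0.0384, 0.2472]
tool_rot: [-89.8, -0.1, -65.0]
contact_force: [-0.6, 0.1, 0.6]
finger_gap: 0.001
r,d 0.07332582571415543 0.12359347633752714 -1.1347359491071343 [ 0.71839869 -0.03836179  0.24715143] [-0.55748476  0.13438253  0.62863721]
top tip [318.64267562 188.30020716]
top post [330.83480434 183.78986406]
top hub [285.04135621 203.58214745]
wrist tip [308.11004407 268.47124305]
wrist post [336.92543253 257.81918347]
wrist hub [224.69112509 268.29187203]
```

View pics/w4.png

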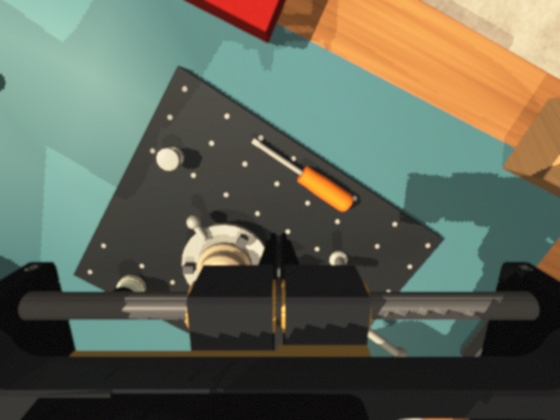

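The view is blocked by the gripper. I'll move over toward the lever, with the camera then facing the turntable, and check both from there.

```bash
python3 -m jog '0.015 -0.003 -0.018 -0.10 0; 0.037 -0.007 -0.044 -0.21 0; 0.060 -0.011 -0.070 -0.32 0; 0.083 -0.015 -0.096 -0.43 0; 0.106 -0.019 -0.122 -0.54 0; 0.128 -0.023 -0.148 -0.65 0; 0.150 -0.027 -0.174 -0.76 0; 0.172 -0.031 -0.200 -0.87 0; 0.1875 -0.033 -0.218 -0.97 0; 0.1875 -0.033 -0.218 -1.01 0'
python3 - <<'E'
from m import *
c=cap('wrist'); np.savez('e_wrist',**{k:c[k] for k in('color','range_z','K','R','t')})
for n2,P in [('tip',(*(h+.112*np.array([np.cos(-1.138),np.sin(-1.138)])),.045)),('post',(.641,-.166,.014)),('hub',(*h,.045)),('knob',(.555,-.31,.046))]: print(n2,proj(c,P))
save('w5',cv2.resize(c['color'],(800,600),interpolation=cv2.INTER_CUBIC))
E
```

```text
time_s: 7.9
position: [0.5951, -0.3048, 0.2737]
tool_rot: [-89.9, 0.4, -7.1]
contact_force: [-0.5, -0.1, -0.5]
finger_gap: 0.005
r,d 0.05416555286574841 -0.27616701478130184 -0.12364442959705124 [ 0.59509247 -0.30483891  0.27372402] [-0.49835649 -0.12218503 -0.46492417]
tip [284.08583658  19.99014635]
post [301.96831103  59.82539227]
hub [228.77545434 -80.91809148]
knob [250.19866995 182.36227375]
```

View pics/w5.png

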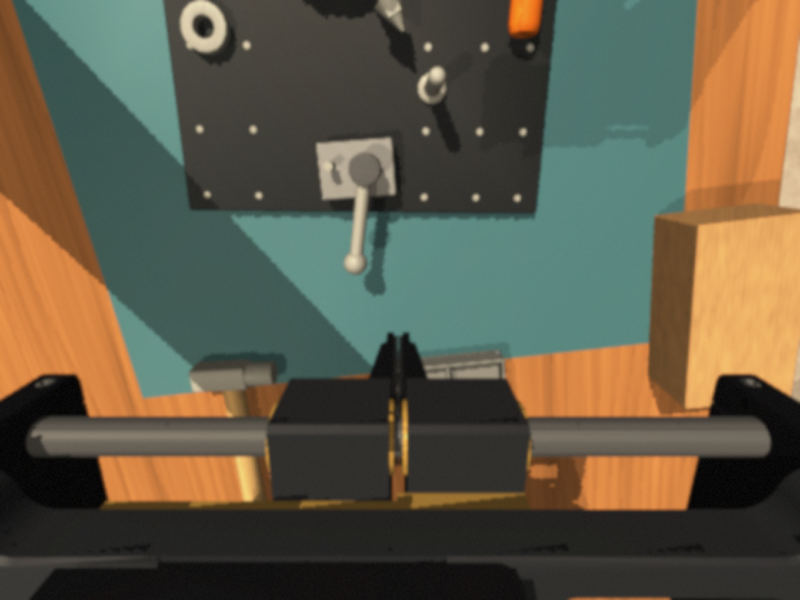

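Wrist view: tip at (402,29), post foot (432,88), pivot (365,168), knob (356,262) and stop pin (327,168). The arm appears to point at the post. Now the numbers.

Run:
```python
from m import *
c=dict(np.load('e_wrist.npz')); s=.7
tip=ray(c,402.5*s,29*s,.045); post=ray(c,431.5*s,89*s,.014); top=ray(c,437*s,74*s,.082)
for n,q in (('tip',tip),('post',post),('top',top)): d=q[:2]-h; print(n,q.round(4),np.hypot(*d),np.arctan2(d[1],d[0]))
print('pointing line angle error tip->post',np.arctan2(*(post-tip)[[1,0]]))
# top view: tip
t=dict(np.load('e_top.npz')); g=cv2.cvtColor(t['color'],cv2.COLOR_RGB2GRAY)
P=cloud(t); m=(P[...,2]>.036)&(P[...,2]<.062)
q=P[m]; d=q[:,:2]-h; r=np.hypot(*d.T); a=np.arctan2(d[:,1],d[:,0]); k=(r>.064)&(r<.112)&(a<-.7)&(a>-1.6); print('bar angle depth',k.sum(),np.median(a[k]),a[k].mean())
kn=ray(c,356*s,262*s,.046); pv=ray(c,365*s,168*s,.055); pin=ray(c,327*s,166*s,.052)
v=kn-pv; print('knob',kn,'piv',pv,'len',np.hypot(*v[:2]),'ang',np.arctan2(v[1],v[0]),'pin',pin,np.hypot(*(pin-pv)[:2]))
P=cloud(c)
m=(P[...,2]>.04)&(P[...,2]<.065)&(np.hypot(P[...,0]-kn[0],P[...,1]-kn[1])<.075); q=P[m][:,:2]; 
l=cv2.fitLine(q.astype('f4'),cv2.DIST_HUBER,0,.01,.01).ravel(); print('line',l,np.arctan2(l[1],l[0]),len(q))
k2=(P[...,2]>.04)&(np.hypot(P[...,0]-kn[0],P[...,1]-kn[1])<.014);print('knob cloud',P[k2].mean(0),P[k2].max(0))
```

```text
r,d 0.05456104484169498 -0.27425529663691767 -0.12312157804291879 [ 0.59586653 -0.3029799   0.27350125] [-0.13480299 -0.12141082 -0.59707527]
tip [ 0.6197 -0.1257  0.045 ] 0.11087092144512649 -1.1600421111425065
post [ 0.6408 -0.1689  0.014 ] 0.15889738357850253 -1.1465593163670582
top [ 0.6404 -0.1677  0.082 ] 0.15767987574770337 -1.1455693648548164
pointing line angle error tip->post -1.1154512806878123
bar angle depth 25 -1.1837081749591352 -1.1896373221368846
knob [ 0.55346949 -0.3112343   0.046     ] piv [ 0.57478111 -0.22869183  0.055     ] len 0.08524930867700475 ang -1.8234680502334384 pin [ 0.54231101 -0.22302969  0.052     ] 0.03296008303071639
line [ 0.24701811  0.9690109   0.5606962  -0.28140494] 1.3211945 679
knob cloud [ 0.55374157 -0.30868774  0.05234652] [ 0.56308371 -0.29729943  0.05774244]
```

The arm reads −1.16 to −1.18 rad and the post −1.145, with the same-image difference about 0.8°. The lever pivot is (0.575,−0.229) and its angle −1.82; its length (85 mm) and the pin radius (33 mm) both check out. I'll lower the finger on its far side.

```bash
python3 -m jog '-0.002 0.020 0.005 0.06 0; -0.0037 0.050 0.009 0.127 0; -0.0037 0.080 0.009 0.127 0; -0.0037 0.110 0.009 0.127 0; -0.0037 0.140 0.009 0.127 0; -0.0037 0.170 0.009 0.127 0; -0.0037 0.195 0.009 0.127 0; -0.0037 0.215 0.009 0.127 0; -0.0037 0.228 0.009 0.127 0; -0.0037 0.231 0.009 0.127 0'
cat > lv.py <<'E'
from h import *
o=manip.observe();p=o['position'][:2];yaw=np.radians(o['tool_rot'][2]);h=np.array([.5748,-.2287])
ex=np.array([np.cos(yaw),np.sin(yaw)]);ez=np.array([-ex[1],ex[0]])
print('r %.4f d %.4f phi %.3f z %.4f'%((p-h)@-ez,(p-h)@ex,yaw-np.pi/2,o['position'][2]),o['contact_force'].round(1))
def plan(a,b,n):
  for th in np.linspace(a,b,n):
    u=np.array([np.cos(th),np.sin(th)]);nn=np.array([-u[1],u[0]])
    q=h+.058*u+.018*nn-p; print(round(th,3),'tx %.4f tz %.4f spin %.3f'%(q@ex,q@ez,yaw-np.pi/2-th))
E
python3 -c "
from lv import *
plan(-1.82,-2.42,9)"
```

```text
time_s: 8.78
position: [0.5904, -0.2918, 0.0393]
tool_rot: [-89.9, 0.7, -14.4]
contact_force: [1.0, -0.3, 1.0]
finger_gap: 0.004
r 0.0572 d 0.0307 phi -1.822 z 0.0393 [ 1.  -0.3  1. ]
-1.82 tx -0.0126 tz -0.0007 spin -0.002
-1.895 tx -0.0170 tz -0.0019 spin 0.073
-1.97 tx -0.0215 tz -0.0028 spin 0.148
-2.045 tx -0.0260 tz -0.0033 spin 0.223
-2.12 tx -0.0306 tz -0.0035 spin 0.298
-2.195 tx -0.0351 tz -0.0033 spin 0.373
-2.27 tx -0.0397 tz -0.0028 spin 0.448
-2.345 tx -0.0441 tz -0.0020 spin 0.523
-2.42 tx -0.0485 tz -0.0008 spin 0.598
```

```bash
python3 -m jog '-0.005 -0.002 0 0 0; -0.010 -0.002 -0.0005 0 0; -0.014 -0.002 -0.001 0.03 0; -0.018 -0.002 -0.002 0.09 0; -0.0225 -0.002 -0.003 0.165 0; -0.027 -0.002 -0.0034 0.24 0; -0.0315 -0.002 -0.0035 0.315 0; -0.036 -0.002 -0.0033 0.39 0; -0.041 -0.002 -0.0026 0.47 0; -0.0441 -0.002 -0.002 0.523 0'
python3 -c "
from lv import *
plan(-2.345,-2.945,9)"
```

```text
time_s: 9.62
position: [0.5472, -0.2831, 0.0435]
tool_rot: [-90.2, 0.5, -44.6]
contact_force: [2.2, -1.5, -1.2]
finger_gap: 0.006
r 0.0581 d 0.0186 phi -2.349 z 0.0435 [ 2.2 -1.5 -1.2]
-2.345 tx -0.0003 tz 0.0002 spin -0.004
-2.42 tx -0.0047 tz -0.0010 spin 0.071
-2.495 tx -0.0092 tz -0.0019 spin 0.146
-2.57 tx -0.0137 tz -0.0024 spin 0.221
-2.645 tx -0.0183 tz -0.0026 spin 0.296
-2.72 tx -0.0228 tz -0.0024 spin 0.371
-2.795 tx -0.0274 tz -0.0020 spin 0.446
-2.87 tx -0.0318 tz -0.0011 spin 0.521
-2.945 tx -0.0362 tz 0.0000 spin 0.596
```

```bash
python3 -m jog '-0.003 0.001 -0.0007 0.05 0; -0.007 0.0015 -0.0015 0.11 0; -0.011 0.0015 -0.002 0.175 0; -0.015 0.0015 -0.0025 0.24 0; -0.019 0.0015 -0.0026 0.31 0; -0.0228 0.0015 -0.0024 0.371 0; -0.0255 0.0015 -0.0022 0.415 0; -0.0275 0.0015 -0.002 0.446 0; -0.029 0.0015 -0.0017 0.475 0; -0.029 0.0015 -0.0017 0.475 0'
python3 -c "
from lv import *
plan(-2.82,-3.12,7)"
```

```text
time_s: 10.45
position: [0.5254, -0.2642, 0.0438]
tool_rot: [-90.3, 0.2, -71.9]
contact_force: [0.6, 0.4, 0.4]
finger_gap: 0.005
r 0.0580 d 0.0184 phi -2.826 z 0.0438 [0.6 0.4 0.4]
-2.82 tx -0.0001 tz 0.0001 spin -0.006
-2.87 tx -0.0030 tz -0.0008 spin 0.044
-2.92 tx -0.0059 tz -0.0014 spin 0.094
-2.97 tx -0.0089 tz -0.0020 spin 0.144
-3.02 tx -0.0119 tz -0.0024 spin 0.194
-3.07 tx -0.0150 tz -0.0026 spin 0.244
-3.12 tx -0.0180 tz -0.0027 spin 0.294
```

```bash
python3 -m jog '-0.001 0.002 0 0.015 0; -0.002 0.002 -0.0005 0.03 0; -0.003 0.002 -0.0008 0.044 0; -0.004 0.002 -0.001 0.06 0; -0.005 0.002 -0.0012 0.08 0; -0.006 0.002 -0.0014 0.094 0; -0.007 0.002 -0.0016 0.11 0; -0.008 0.002 -0.0018 0.13 0; -0.009 0.002 -0.002 0.144 0; -0.009 0.002 -0.002 0.144 0'
python3 -c "
from lv import *
plan(-2.97,-3.12,7)"
```

```text
time_s: 11.28
position: [0.5206, -0.256, 0.0418]
tool_rot: [-90.4, 0.2, -80.2]
contact_force: [0.8, -0.6, 0.3]
finger_gap: 0.003
r 0.0581 d 0.0177 phi -2.971 z 0.0418 [ 0.8 -0.6  0.3]
-2.97 tx 0.0003 tz 0.0001 spin -0.001
-2.995 tx -0.0011 tz -0.0003 spin 0.024
-3.02 tx -0.0026 tz -0.0007 spin 0.049
-3.045 tx -0.0041 tz -0.0011 spin 0.074
-3.07 tx -0.0055 tz -0.0014 spin 0.099
-3.095 tx -0.0070 tz -0.0017 spin 0.124
-3.12 tx -0.0085 tz -0.0020 spin 0.149
```

```bash
python3 -m jog '-0.0005 0 0 0.01 0; -0.001 0 -0.0003 0.02 0; -0.0015 0 -0.0004 0.03 0; -0.002 0 -0.0005 0.04 0; -0.0025 0 -0.0007 0.048 0; -0.003 0 -0.0008 0.055 0; -0.003 0 -0.0008 0.055 0; -0.003 0 -0.0008 0.055 0; -0.003 0 -0.0008 0.055 0; -0.003 0 -0.0008 0.055 0'
python3 -c "
from lv import *"
```

```text
time_s: 12.12
position: [0.5193, -0.2532, 0.0419]
tool_rot: [-90.4, 0.2, -83.4]
contact_force: [1.1, -0.1, 0.7]
finger_gap: 0.005
r 0.0580 d 0.0179 phi -3.026 z 0.0419 [ 1.1 -0.1  0.7]
```

```bash
python3 -m jog '-0.0005 0 0 0.01 0; -0.001 0 -0.0003 0.02 0; -0.0015 0 -0.0004 0.03 0; -0.002 0 -0.0005 0.04 0; -0.0025 0 -0.0007 0.048 0; -0.003 0 -0.0008 0.055 0; -0.003 0 -0.0008 0.055 0; -0.003 0 -0.0008 0.055 0; -0.003 0 -0.0008 0.055 0; -0.003 0 -0.0008 0.055 0'
python3 - <<'E'
from lv import *
c=cap('wrist'); np.savez('f_w',**{k:c[k] for k in('color','range_z','K','R','t')})
t=cap('top'); np.savez('f_t',**{k:t[k] for k in('color','range_z','K','R','t')})
E
```

```text
time_s: 12.95
position: [0.5181, -0.2502, 0.0418]
tool_rot: [-90.4, 0.2, -86.5]
contact_force: [0.1, -0.5, 0.3]
finger_gap: 0.004
r 0.0579 d 0.0180 phi -3.081 z 0.0418 [ 0.1 -0.5  0.3]
```

```bash
python3 -m jog '-0.0005 0 0 0.01 0; -0.001 0 -0.0003 0.02 0; -0.0015 0 -0.0004 0.03 0; -0.002 0 -0.0005 0.04 0; -0.0025 0 -0.0007 0.048 0; -0.003 0 -0.0008 0.055 0; -0.003 0 -0.0008 0.055 0; -0.003 0 -0.0008 0.055 0; -0.003 0 -0.0008 0.055 0; -0.003 0 -0.0008 0.055 0'
python3 -c "
from lv import *"
```

```text
time_s: 13.88
position: [0.5174, -0.248, 0.0419]
tool_rot: [-90.4, 0.1, -89.7]
contact_force: [0.3, -7.1, -0.4]
finger_gap: 0.006
r 0.0575 d 0.0190 phi -3.136 z 0.0419 [ 0.3 -7.1 -0.4]
```

The reaction rose to 7 N in −y, well above the lever's ~2 N friction. I'll press slightly more to confirm it is against the stop, then back off.

```bash
python3 -m jog '-0.0005 0 0 0 0; -0.001 0 0 0 0; -0.0015 0 0 0 0; -0.002 0 0 0 0; -0.002 0 0 0 0; -0.002 0 0 0 0; -0.002 0 0 0 0; -0.002 0 0 0 0; -0.002 0 0 0 0; -0.002 0 0 0 0'
python3 -m jog '0.004 0 0 0 0; 0.008 0 0 0 0; 0.014 0 0 0 0; 0.020 -0.01 0 0 0; 0.026 -0.03 0 0 0; 0.03 -0.06 0 0 0; 0.03 -0.09 -0.01 0 0; 0.03 -0.12 -0.03 0 0; 0.03 -0.15 -0.05 0 0; 0.03 -0.18 -0.06 0 0'
```

```text
time_s: 14.72
position: [0.5175, -0.2478, 0.042]
tool_rot: [-90.3, -0.1, -89.7]
contact_force: [-2.4, -13.7, -3.3]
finger_gap: 0.005
time_s: 15.55
position: [0.4567, -0.2776, 0.2244]
tool_rot: [-90.3, -0.0, -89.7]
contact_force: [0.5, -0.3, 0.5]
finger_gap: 0.003
```

Pressing to 13.7 N gave no movement, so the lever is on its stop. I'll retreat further for a clear final view.

```bash
python3 -m jog '-0.01 -0.01 -0.004 0 0; -0.025 -0.025 -0.01 0 0; -0.04 -0.04 -0.016 0 0; -0.055 -0.055 -0.022 0 0; -0.07 -0.07 -0.028 0 0; -0.085 -0.085 -0.034 0 0; -0.10 -0.10 -0.04 0 0; -0.11 -0.11 -0.045 0 0; -0.12 -0.12 -0.05 0 0; -0.12 -0.12 -0.05 0 0'
python3 - <<'E'
from h import *
c=cap('wrist'); np.savez('g_w',**{k:c[k] for k in('color','range_z','K','R','t')})
t=cap('top'); np.savez('g_t',**{k:t[k] for k in('color','range_z','K','R','t')})
save('w6',cv2.resize(c['color'],(800,600),interpolation=cv2.INTER_CUBIC))
print(manip.observe()['position'])
E
```

```text
time_s: 16.38
position: [0.4064, -0.1568, 0.3467]
tool_rot: [-90.2, -0.1, -89.7]
contact_force: [0.9, -0.4, -0.2]
finger_gap: 0.0
[ 0.40679774 -0.15787793  0.344722  ]
```

View pics/w6.png

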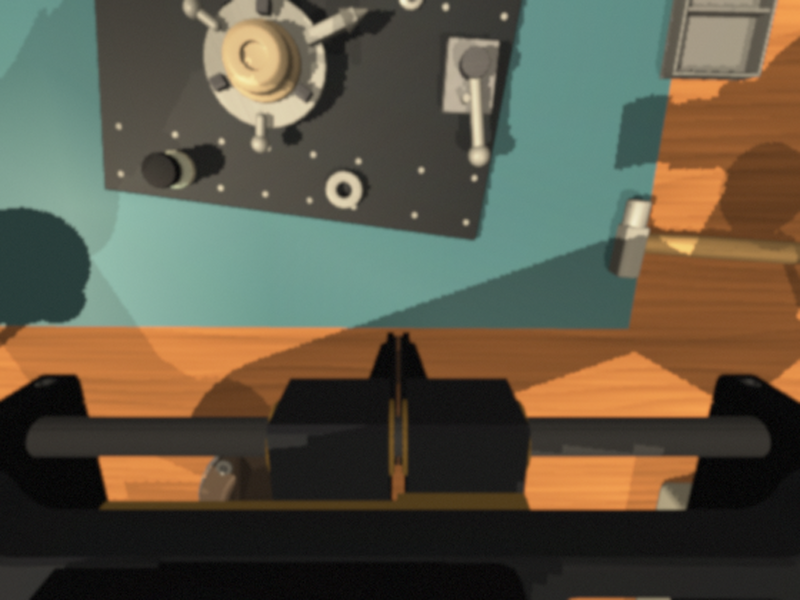

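The lever lies against its pin (pivot (475,62), knob (479,157)), the casing is seated, and the bearing, jar and hammer are in place. The posts are cut off at the top, so I'll shift forward for one check of the pointing.

```bash
python3 -m jog '0 0 0.015 0 0; 0 0 0.03 0 0; 0 0 0.045 0 0; 0 0 0.06 0 0; 0 0 0.075 0 0; 0 0 0.09 0 0; 0 0 0.10 0 0; 0 0 0.10 0 0; 0 0 0.10 0 0; 0 0 0.10 0 0'
python3 - <<'E'
from h import *
c=cap('wrist'); np.savez('g_w',**{k:c[k] for k in('color','range_z','K','R','t')})
save('w7',cv2.resize(c['color'][0:150,130:330],(800,600),interpolation=cv2.INTER_CUBIC))
E
```

```text
time_s: 17.32
position: [0.5062, -0.1575, 0.3438]
tool_rot: [-90.4, -0.0, -89.7]
contact_force: [0.3, -0.1, -0.5]
finger_gap: 0.001
```

View pics/w7.png

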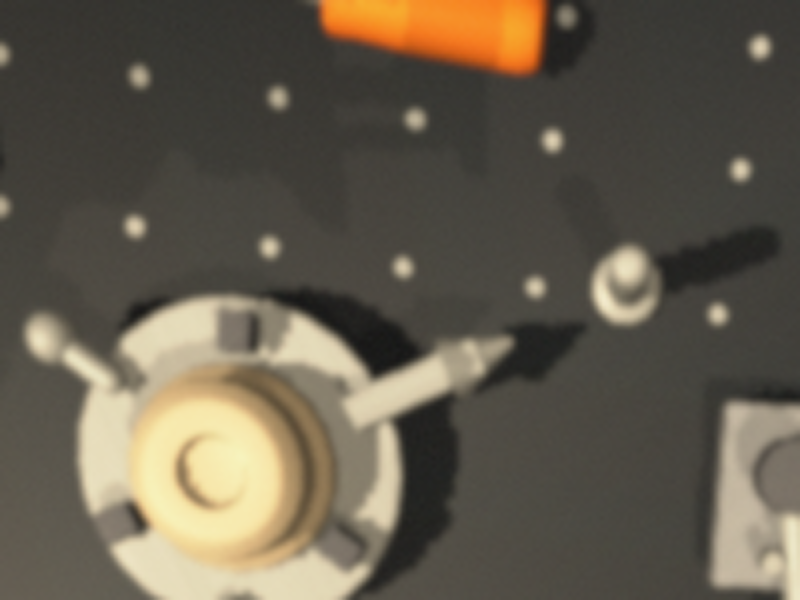

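Run:
```python
from h import *
c=dict(np.load('g_w.npz')); h=np.array([.5754,-.0241])
f=lambda u,v,z: ray(c,130+u/4,v/4,z)[:2]
A=lambda d: np.arctan2(d[1],d[0])
tip=f(514,340,.045); foot=f(626,286,.015); top=f(629,265,.082); base=f(462,364,.045); b1=f(46,337,.045); disc=f(240,457,.038)
print('tip',tip,np.hypot(*(tip-h)),A(tip-h)); print('foot',foot,A(foot-h),'top',top,A(top-h))
print('cone axis',A(tip-base),'bar axis',A(tip-f(360,408,.047))); print('disc centre',disc,'tip',A(tip-disc),'foot',A(foot-disc))
print('ball-> arm angle',A(b1-h)-2*np.pi/3, np.hypot(*(b1-h)))
```

```text
tip [ 0.61930832 -0.12817577] 0.11295886820147716 -1.1715644683005235
foot [ 0.64042065 -0.16866721] -1.1481414310457732 top [ 0.63977985 -0.16788784] -1.1498217619495412
cone axis -1.1611926836262403 bar axis -1.174106996135498
disc centre [ 0.57854299 -0.02527353] tip -1.193608173667843 foot -1.163413718831287
ball-> arm angle -1.136649899268056 0.07670998834770397
```

The arm line passes 2–4 mm from the post's centre, within its 7 mm radius. The post was never touched, so I'm handing in.

```bash
python3 -c "
from bench import ticket; print(ticket.sign_off())"
```

```text
the job is handed in; nothing more can be done
None
```

I pushed the turntable's long arm clockwise by about 0.8 rad until it pointed at the tall plain post. I then pushed the clamp lever round onto its stop pin, backed away and handed the job in after about 17 s of the 58 s.

- **Pointing:** most of the last views put the arm 0.8 to 1.7° (0.014–0.030 rad) past the post. One estimate, from a short-arm ball, put it about 0.7° short of the post instead. By most of these readings the arm's line passes 2 to 4 mm from the post's centre, inside its 7 mm radius, so I left it there.
- **Lever:** the reaction rose to 7 N and then 13.7 N with no further movement, so it is on its stop. The last picture shows it lying against the pin.
- **Everything else:** the casing looked seated. I saw no sign that the bearing, jar, hammer, tray or screwdriver had moved, judging by eye only. I did not check the oil bottle or solder spool at the end, but the arm never went near them.

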